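# Zero check of the sample scale

### The arm

A 6-joint arm with a two-finger parallel gripper is mounted at the origin on the work surface. World frame = base frame: x ahead of the robot, y to its left, z up, the work surface at z = 0. Lengths are in m, angles in rad, forces in N, time in s.
With the tool pointing down it reaches from about 0.4 to 0.825 m from the base axis. Payload 7 kg.
Tool frame: the origin (TCP) lies midway between the tips of the shut fingers; the grasp point (between the pads) lies 19 mm behind it; y points along the fingers, z is the direction in which the jaws open and shut, and the axes are right-handed (so a half turn about y gives the same grasp; the last joint's range is limited). The gripper opens to 88 mm and grips with 3 to 60 N. Pads are 19 mm wide; open, the fingers measure 130 mm over their backs; the gripper's body (78 mm by 193 mm) begins 47 mm behind the grasp point.
Start: joints at [1.563, 0.359, 0.012, 0, -1.224, -0.288], TCP at [0.197, 0.646, 0.227] pointing down, gripper open.
Joint ranges: [-3.07, 3.07], [-1.43, 2.12], [-1.02, 1.25], [-3.03, 1.67], [-3.05, -0], [-3.03, 3.03]. Speed limits (rad/s): [2.39, 2.39, 3.01, 3.14, 3.14, 3.14].

### API

Orientations are given as [roll, pitch, yaw] about the fixed x, y, z axes, in that order (R = Rz(yaw) Ry(pitch) Rx(roll)).
In Python, from station import readout, eyes, job, nets gives the robot as it stands.
- The arm moves only by the tool play_rows, never from a script. Its argument "increments" is a list of rows, each an object with "linear": the shift along the tool's x, y, z in m, a list of three; "rotation": the turn, a rotation vector about the tool's x, y, z in degrees, a list of three; "claw": the closure, from 0 (fully open) to 1 (shut). A call has 1 to 5 rows; each row is the pose to reach, as a shift and turn from the pose measured when the call began, along the tool's axes at that moment; what a row does not reach only later rows make up. A row lasts 1/8 s, in which the tool goes at most 62.5 mm and 10.7 degrees, less where a joint would pass 70% of its speed; a pose out of reach is approached as far as the arm can. A call with a gripper value outside its range is refused whole. The fingers move at their own pace and stop on an object; "newtons" is the grip in N (left out, the last holds). Time passes only in rows, so rows that repeat a pose let the fingers close. It gives the time, the measured TCP pose, the force and the opening at its end, in the units of the state.
- readout.get_state(): the state, without advancing time (a new reading comes with each control period).
- eyes.grab_frame(name): name is "scene" or "top" or "wrist"; returns (picture, depth): 384x512x3 uint8, blue, green, red; 384x512 float32, m along the optical axis (not along the pixel's ray), 0 where there is no reading.
- eyes.camera_model(name): a dict with "intrinsics" (3x3 intrinsics, pixels), "R" (3x3) and "t" (3): a world point X has camera coordinates R X + t. Camera axes: x right, y down, z forward; pixel columns grow to the right and rows downward; lengths in m; the calibration is good to about 2 mm. A picture is of the moment at which its call begins: read the wrist's pose just before it. camera_model takes no time and is no camera call; for the wrist camera it gives the pose at the moment of the call.
- job.job_done(): hands the job in, once; it reports no verdict.
Trained networks look in the newest picture that a camera, given by its name, has taken for a name from the list of things; names that differ only in an ending like _2 or _b are one class to them, and where a whole thing is asked for, a point or a joint stands for the part that bears it (a point fixed in the world has none). Each returns a list of dicts, best first, with "score" (0 to 1); they miss things now and then, are a little off and sometimes report something else, mostly with a low value. They report only what shows in the picture. A call takes as long as a camera call. They do not tell look-alikes from the thing itself.
- nets.regions_of(label, camera): "region" (384x512 bool, what is visible of it) and "rect" ([left, top, right, bottom] in pixels, round what is visible of it).
The state is a dict: "t": time; "q": joint angles; "qd": joint speeds; "joint_efforts": joint torques, N m; "eef_pos": TCP position; "ee_rot": TCP orientation; "force": force on the tool from outside, world axes, zero at the start; "moment": the same for the moment, N m; "width": finger opening in m.
Only numpy, scipy, OpenCV 4.12 (cv2) and the standard library are available. Lean on these libraries where they do the work, as an engineer would, in place of code of your own. Each camera call takes 0.05 s, during which the arm holds its last target.

### The job

Check the zero of the bench scale: first turn its tare knob until the pointer reads zero, with the loaded bolt carrier still standing on the platform. Then lift the carrier by its bar about 10 cm clear of the platform and hold it there, level and still, with its three bolts standing in it, so that the empty scale can be read. Finish while holding it in the air: do not put it down or let go, and leave the other things on the bench alone.

Things in the scene. Friction and masses are not known exactly. Their poses are not given: they have to be found in the camera images.
- platform (a point): Centre of the top of the scale's steel platform (170 x 150 mm, 62 mm above the bench). Its axes are the scale's: x across the short side (roughly away from the robot), y along the long side from the knob end to the platform end, z up. The knob's axis lies at x -45, y -160 mm from here.
- knob_grip (a point): Point on the tare knob's axis at the height to grip, 87 mm above the bench. Grey bar grip 44 mm long, 14 mm wide, up to 99 mm above the bench, on a round skirt of radius 24 mm whose top is 61 mm above the bench. The point turns with the knob (yaw grows counterclockwise): the bar lies along its x, the white pointer at the -x end, 35 mm from the axis.
- zero_mark (a point): The zero mark, fixed on the scale: the one long thick white tick on the black dial (radius 50 mm, top 53 mm above the bench) under the knob, 42 mm from the knob's axis in the scale's -x direction. The other ticks are thin, short, every 15 degrees. The pointer reads zero when it points along this tick.
- tare_knob (a joint): Tare knob angle in rad: 0 with the pointer on the zero mark, growing clockwise seen from above, free from -0.8 to 2.6 (zero is not a stop). It starts 0.5 to 1.4 clockwise of zero. Friction (about 0.04 N m) holds it where it is left.
- carrier_bar (a point): Centre of the carrier's handle bar, 100 mm above the carrier's underside. The straight bar runs along x: 114 mm long, 14 mm wide (y), 16 mm high, on two 7 mm thick posts at its ends; z is up from the tray. It is to be gripped from above across its 14 mm. The bar is turned up to 0.6 rad from the scale's x.
- bolt0_mid (a point): Half-way up a loose hexagon-head steel bolt, about 70 g, standing on its head on the tray floor, shank up: 50 mm high in all, head 25 mm across corners and 10 mm high, shank 14 mm thick. z runs from head to tip. On the -x, -y part of the tray, its tip 44 mm below the bar's centre. It topples if tipped or jerked.
- bolt1_mid (a point): A second bolt, the same, on the -x, +y part of the tray.
- bolt2_mid (a point): A third bolt, the same, on the +x, +y part of the tray.
- carrier: Loose bare aluminium carrier, 0.29 to 0.47 kg, on the scale's platform: a tray 125 mm (x) by 100 mm (y), floor 6 mm thick, rim to 14 mm, spanned by the arch with the handle bar. Origin at the centre of the tray's underside, axes as those of the bar.
- scale: The scale, fixed: a grey housing 220 mm (x) by 300 mm (y), 50 mm high, with the platform at its +y end, knob at its -y end and a flat black display (top 53 mm above the bench) beside the knob. Origin at the centre of its footprint on the bench.
- cal_weight: Bystander: brass calibration weight with a knob top, 44 mm across, 64 mm high; origin under its centre.
- test_block: Bystander: round steel hardness test block, 64 mm across, 16 mm high; origin under its centre.
- oil_bottle: Bystander: closed plastic bottle, 54 mm across, 120 mm high; origin under its centre.
Not all that is in view belongs to the job. Of the things like the carrier, leave any that is green, pink or red; of the rest the larger one is meant.

How it is judged:
By the outcome, as a careful person would: the job done as asked, in the order asked, and still so for the second after the job is handed in, while the arm keeps its last pose, push and grip.
It also fails if it takes over 51 s, if anything falls off the work surface, if the arm or the gripper's body presses on something with over 40 N, if the wrist force passes 120 N, or if a joint passes its speed limit or range.

## Working session

There is one attempt and no reset: what is moved stays moved. The work goes in short steps, Python scripts to look and compute and a tool call to move; the robot and the scene stay as the last step left them, time stands still between calls to the robot, and variables do not carry over. Pictures are saved under pics/ and viewed, and the job is handed in when it is done.

Besides the shell and the picture viewer there is one more tool, called after "Call:" by a JSON object that holds its "method" and its "body", one argument or row to a line. play_rows: Moves the arm, as the interface text tells. Its arguments: {"type":"object","properties":{"increments":{"type":"array","items":{"type":"object","properties":{"linear":{"type":"array","items":{"type":"number"}},"rotation":{"type":"array","items":{"type":"number"}},"claw":{"type":"number"}}}},"newtons":{"type":"number"}},"required":["increments"]}

```bash
mkdir -p pics; ls; cat > h.py <<'E'
import numpy as np,cv2
from station import readout,eyes,job,nets
from scipy.spatial.transform import Rotation as Rn
def grab(n,save=None):
    cm=eyes.camera_model(n); p,d=eyes.grab_frame(n)
    if save: cv2.imwrite('pics/'+save,p)
    return cm,p,d
def cloud(cm,d):
    K=cm['intrinsics'];R=np.array(cm['R']);t=np.array(cm['t'])
    v,u=np.mgrid[0:d.shape[0],0:d.shape[1]]
    K=np.array(K)
    X=np.stack([(u-K[0,2])*d/K[0,0],(v-K[1,2])*d/K[1,1],d],-1)
    W=(X-t)@R
    W[d<=0]=np.nan
    return W
def ontoz(cm,u,v,z):
    K=np.array(cm['intrinsics']);R=np.array(cm['R']);t=np.array(cm['t'])
    r=R.T@np.linalg.solve(K,[u,v,1]);c=-R.T@t
    return c+r*(z-c[2])/r[2]
def proj(cm,X):
    K=np.array(cm['intrinsics']);R=np.array(cm['R']);t=np.array(cm['t'])
    x=K@(R@np.array(X)+t);return x[:2]/x[2]
E
python3 - <<'E'
from h import *
np.set_printoptions(precision=4,suppress=True)
print(readout.get_state())
for n in ['scene','top','wrist']:
    cm,p,d=grab(n,n+'0.png'); print(n,np.array(cm['intrinsics']),-np.array(cm['R']).T@cm['t'])
    np.savez(n+'0.npz',p=p,d=d,**{k:np.array(v) for k,v in cm.items()})
E
```

```text
pics
{'t': 0.0, 'q': array([ 1.5631,  0.3594,  0.0111, -0.0004, -1.2241, -0.2881]), 'qd': array([ 0.0016,  0.0007, -0.0002,  0.0011, -0.0002,  0.0004]), 'joint_efforts': array([ -0.0005, -58.2723,  29.3055,   6.997 ,   0.0069,  -0.0002]), 'eef_pos': array([0.1966, 0.6452, 0.2256]), 'ee_rot': array([-1.5692,  0.0001,  2.8457]), 'force': array([-0.372 , -0.1888, -0.175 ]), 'moment': array([-0.0327, -0.0019, -0.0285]), 'width': 0.08757849969857827}
scene [[440.8107   0.     253.4491]
 [  0.     440.8107 195.7594]
 [  0.       0.       1.    ]] [1.1672 0.6517 0.6682]
top [[387.6037   0.     256.1513]
 [  0.     387.6037 197.1491]
 [  0.       0.       1.    ]] [ 0.3883 -0.0136  1.1778]
wrist [[271.4684   0.     253.4777]
 [  0.     271.4684 186.2324]
 [  0.       0.       1.    ]] [0.2656 0.6247 0.3837]
```

View pics/scene0.png

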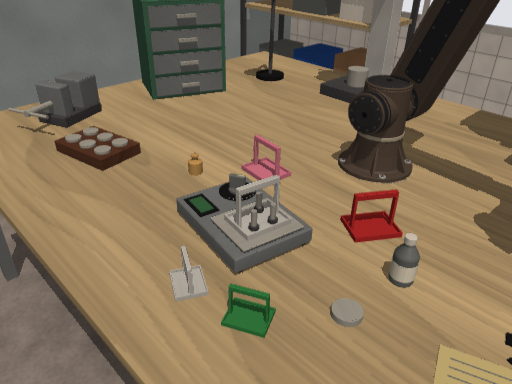

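View pics/top0.png

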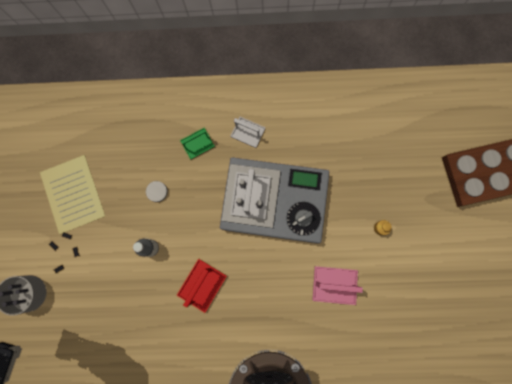

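View pics/wrist0.png

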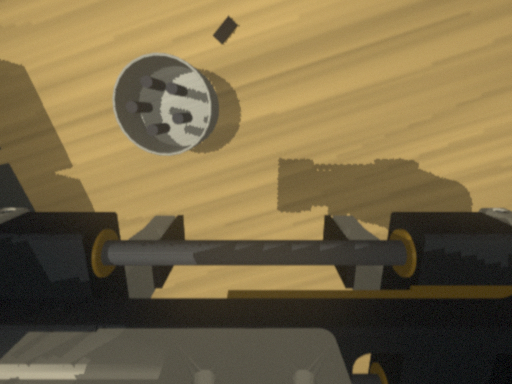

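```bash
python3 - <<'E'
from h import *
np.set_printoptions(precision=4,suppress=True)
z=dict(np.load('top0.npz'));W=cloud(z,z['d'])
p=z['p']
cv2.imwrite('pics/top0z.png',cv2.resize(p[145:260,210:345],None,fx=5.5,fy=5.5,interpolation=cv2.INTER_CUBIC))
for a in [(275,200),(303,218),(251,195)]: print(a,ontoz(z,*a,0.06),W[a[1],a[0]])
s=dict(np.load('scene0.npz'));
cv2.imwrite('pics/scene0z.png',cv2.resize(s['p'][165:270,165:320],None,fx=5,fy=5,interpolation=cv2.INTER_CUBIC))
H=W[...,2]
# height classes
reg=np.zeros(H.shape,bool);reg[150:250,215:335]=1
m=reg&(H>0.04)&(H<0.07)
print(np.percentile(H[reg],[1,20,50,80,99]))
mm=(reg&(H>0.03)).astype(np.uint8)
r=cv2.minAreaRect(np.argwhere(mm)[:,::-1].astype(np.float32));print(r)
print([ontoz(z,*c,0.05) for c in cv2.boxPoints(r)])
b=reg&(H>0.135);P=W[b];print(len(P),P.mean(0),P.min(0),P.max(0))
rr=cv2.minAreaRect((P[:,:2]*1000).astype(np.float32));print(rr)
E
```

```text
(275, 200) [ 0.5472 -0.0365  0.06  ] [ 0.5472 -0.0365  0.0599]
(303, 218) [ 0.4921 -0.1152  0.06  ] [ 0.4885 -0.1117  0.0979]
(251, 195) [0.5644 0.0329 0.06  ] [0.563  0.0326 0.0688]
[nan nan nan nan nan]
((275.0186767578125, 199.86465454101562), (102.68302154541016, 74.2624282836914), 7.853313446044922)
[array([0.467 , 0.1293, 0.05  ]), array([0.6863, 0.0954, 0.05  ]), array([ 0.6322, -0.2052,  0.05  ]), array([ 0.4173, -0.1636,  0.05  ])]
247 [0.5593 0.0341 0.1675] [0.5046 0.0186 0.1376] [0.6182 0.0484 0.1742]
((561.4827270507812, 34.26371765136719), (14.305445671081543, 113.73323822021484), 80.81269836425781)
```

```bash
python3 - <<'E'
from h import *
for cam in ['top','scene']:
    for l in ['carrier','tare_knob','scale','bolt0_mid']:
        for r in nets.regions_of(l,cam): print(cam,l,round(r['score'],2),r['rect'],r['region'].sum())
print(readout.get_state()['t'])
E
```

```text
top carrier 0.98 [178.8, 128.3, 217.0, 162.5] 661
top carrier 0.85 [231.7, 168.9, 268.6, 217.6] 1396
top carrier 0.84 [315.1, 268.9, 363.3, 307.2] 1587
top carrier 0.72 [178.9, 259.8, 228.0, 308.9] 1470
top carrier 0.55 [229.8, 115.3, 262.9, 148.9] 645
top tare_knob 0.75 [293.2, 209.6, 312.0, 226.6] 192
top scale 0.65 [222.3, 156.7, 327.9, 243.9] 5996
top bolt0_mid 0.46 [254.2, 199.6, 266.1, 210.4] 52
scene carrier 0.87 [222.7, 283.7, 279.2, 340.1] 1718
scene carrier 0.75 [339.3, 187.5, 403.4, 242.1] 1920
scene carrier 0.71 [242.3, 135.6, 291.1, 180.9] 1130
scene carrier 0.64 [229.3, 175.1, 246.7, 191.6] 253
scene carrier 0.62 [168.3, 247.5, 209.8, 300.6] 1217
scene carrier 0.56 [222.7, 176.5, 292.4, 238.3] 1726
scene tare_knob 0.48 [226.0, 171.8, 248.4, 194.2] 248
scene scale 0.56 [174.6, 175.5, 312.3, 274.8] 5532
scene scale 0.33 [329.7, 297.7, 362.5, 327.8] 761
0.55
```

View pics/top0z.png

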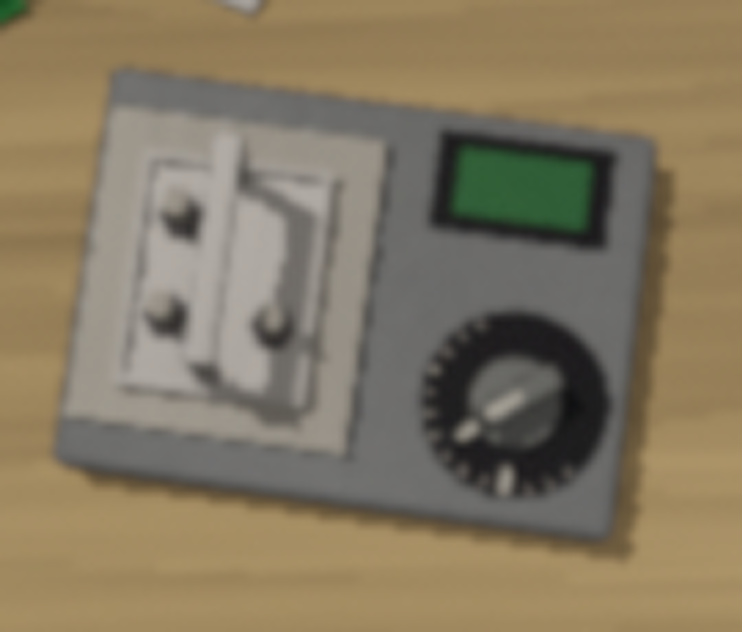

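View pics/scene0z.png

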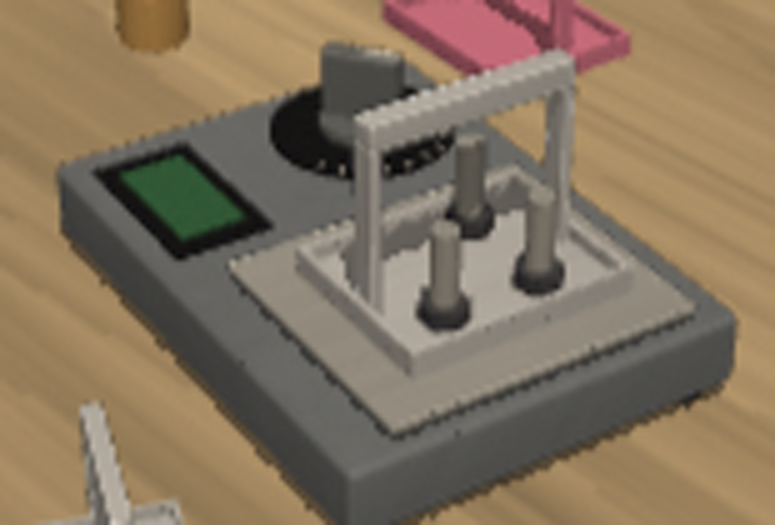

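```bash
cat >> h.py <<'E'
def delta(pos,yaw,st=None):
    """tool-frame shift and rotvec(deg) to reach pos with tool down at yaw"""
    st=st or readout.get_state()
    R0=Rn.from_euler('xyz',st['ee_rot']); R1=Rn.from_euler('xyz',[-np.pi/2,0,yaw])
    return R0.inv().apply(np.array(pos)-st['eef_pos']),np.degrees((R0.inv()*R1).as_rotvec())
E
python3 - <<'E'
from h import *
np.set_printoptions(precision=4,suppress=True)
z=dict(np.load('top0.npz'));W=cloud(z,z['d']);H=W[...,2]
u=np.arange(512)[None,:]+0*H; v=np.arange(384)[:,None]+0*H
def pca(P):
    c=P[:,:2].mean(0);w,V=np.linalg.eigh(np.cov((P[:,:2]-c).T));a=V[:,1];a=a*np.sign(a[0]);return c,np.degrees(np.arctan2(a[1],a[0])),P[:,2].mean(),len(P)
m=(u<290)&(u>215)&(v>150)&(v<250)
print('bar',pca(W[m&(H>0.16)]))
print(cv2.minAreaRect((W[m&(H>0.16)][:,:2]*1000).astype(np.float32)))
m=(u>285)&(u<325)&(v>190)&(v<240)
print('knob',pca(W[m&(H>0.088)]))
K=W[m&(H>0.088)];print(cv2.minAreaRect((K[:,:2]*1000).astype(np.float32)))
m=(u<335)&(u>215)&(v>150)&(v<250)&(H>0.045)&(H<0.066)
r=cv2.minAreaRect((W[m][:,:2]*1000).astype(np.float32));print('scale',r)
zp=ontoz(z,210+506/5.5-.5+.09,145+480/5.5-.4,0.053);pt=ontoz(z,210+467/5.5-.4,145+432/5.5-.4,0.058)
k=ontoz(z,210+515/5.5-.4,145+405/5.5-.4,.053)
print(zp,pt,k)
E
```

```text
bar (array([0.5606, 0.0342]), np.float64(-9.211477275110665), np.float64(0.16854218127811244), 233)
((561.546875, 34.2528076171875), (14.300012588500977, 113.60348510742188), 80.80348205566406)
knob (array([ 0.4918, -0.1168]), np.float64(-62.372453791795785), np.float64(0.09803386986614211), 79)
((492.1343688964844, -116.91020202636719), (13.724453926086426, 42.887535095214844), 27.893306732177734)
scale ((551.4156494140625, -36.00184631347656), (299.18023681640625, 219.64170837402344), 80.18695831298828)
[ 0.4527 -0.1098  0.053 ] [ 0.4782 -0.0903  0.058 ] [ 0.492  -0.1165  0.053 ]
```

```bash
python3 - <<'E'
from h import *
np.set_printoptions(precision=4,suppress=True)
for p,y in [((.45,.40,.25),150),((.5,.2,.25),135)]: print(delta(p,np.radians(y)))
E
```

```text
(array([-0.3138, -0.0234,  0.1611]), array([-0.0003, 13.0482,  0.0007]))
(array([-0.42  , -0.0234,  0.3379]), array([-0.0004, 28.0482,  0.0007]))
```

Call:
{"method": "play_rows", "body": {
  "increments": [
    {"linear": [-0.055, -0.02, 0.027], "rotation": [0, 3, 0], "claw": 0},
    {"linear": [-0.11, -0.023, 0.055], "rotation": [0, 6, 0], "claw": 0},
    {"linear": [-0.165, -0.023, 0.083], "rotation": [0, 8, 0], "claw": 0},
    {"linear": [-0.22, -0.023, 0.11], "rotation": [0, 10, 0], "claw": 0},
    {"linear": [-0.27, -0.023, 0.14], "rotation": [0, 13, 0], "claw": 0}
  ]
}}

```text
t: 1.18
eef_pos: [0.4156, 0.4315, 0.2498]
ee_rot: [-1.571, 0.0, 2.617]
force: [0.9, -0.6, 0.2]
width: 0.0876
```

```bash
python3 - <<'E'
from h import *
np.set_printoptions(precision=4,suppress=True)
s=readout.get_state();print(s['t'],s['q'],s['eef_pos'],s['ee_rot'])
for p,y in [((.5,.1,.25),135),((.492,-.117,.25),117.8)]: print(delta(p,np.radians(y)))
E
```

```text
1.175 [ 1.1302  0.2203 -0.1275  0.0002 -1.2224 -0.0836] [0.4156 0.4315 0.2498] [-1.5714  0.0001  2.6174]
(array([-0.239 , -0.0003,  0.2448]), array([ 0.0349, 14.9655, -0.0011]))
(array([-0.3407, -0.0004,  0.4366]), array([ 0.0351, 32.1655,  0.0042]))
```

Call:
{"method": "play_rows", "body": {
  "increments": [
    {"linear": [-0.042, 0, 0.043], "rotation": [0, 3, 0], "claw": 0},
    {"linear": [-0.084, 0, 0.086], "rotation": [0, 6, 0], "claw": 0},
    {"linear": [-0.126, 0, 0.129], "rotation": [0, 9, 0], "claw": 0},
    {"linear": [-0.168, 0, 0.172], "rotation": [0, 12, 0], "claw": 0},
    {"linear": [-0.21, 0, 0.215], "rotation": [0, 15, 0], "claw": 0}
  ]
}}

```text
t: 1.8
eef_pos: [0.4899, 0.1384, 0.2502]
ee_rot: [-1.572, 0.0, 2.354]
force: [1.3, 0.6, 1.0]
width: 0.0877
```

```bash
python3 - <<'E'
from h import *
np.set_printoptions(precision=4,suppress=True)
s=readout.get_state();print(s['t'],s['q'],s['eef_pos'],s['ee_rot'])
for p,y in [((.492,-.117,.2),117.8)]: print(delta(p,np.radians(y)))
E
```

```text
1.8 [ 0.6616  0.0666 -0.3108 -0.     -1.1918  0.1219] [0.4899 0.1384 0.2502] [-1.5724  0.0002  2.3543]
(array([-0.1824,  0.0499,  0.1789]), array([ 0.0931, 17.0922,  0.0041]))
```

Call:
{"method": "play_rows", "body": {
  "increments": [
    {"linear": [-0.04, 0, 0.04], "rotation": [0, 4, 0], "claw": 0},
    {"linear": [-0.08, 0, 0.08], "rotation": [0, 8, 0], "claw": 0},
    {"linear": [-0.12, 0, 0.12], "rotation": [0, 12, 0], "claw": 0},
    {"linear": [-0.16, 0.02, 0.158], "rotation": [0, 17, 0], "claw": 0},
    {"linear": [-0.1824, 0.05, 0.179], "rotation": [0, 17, 0], "claw": 0}
  ]
}}

```text
t: 2.42
eef_pos: [0.4923, -0.1193, 0.2005]
ee_rot: [-1.575, 0.001, 2.055]
force: [0.2, -0.6, -0.9]
width: 0.0878
```

Call:
{"method": "play_rows", "body": {
  "increments": [
    {"linear": [0, 0, 0], "rotation": [0, 0, 0], "claw": 0}
  ]
}}

```text
t: 2.55
eef_pos: [0.4906, -0.1212, 0.1983]
ee_rot: [-1.571, -0.001, 2.051]
force: [-0.6, -0.0, 1.1]
width: 0.0877
```

```bash
python3 - <<'E'
from h import *
np.set_printoptions(precision=4,suppress=True)
s=readout.get_state();print(s['t'],s['q'],s['eef_pos'],s['ee_rot'])
cm,p,d=grab('wrist','w1.png')
np.savez('w1.npz',p=p,d=d,**{k:np.array(v) for k,v in cm.items()})
W=cloud(cm,d);H=W[...,2]
m=(H>.09)&(H<.105)&(np.hypot(W[...,0]-.492,W[...,1]+.117)<.04)
K=W[m];print(len(K));print(cv2.minAreaRect((K[:,:2]*1000).astype(np.float32)),K[:,2].mean())
for n,q in [('knob',(.492,-.1168,.099)),('zero',(.492-.0414,-.1168+.0072,.053)),('ptr',(.492-.0163,-.1168+.031,.06))]: print(n,proj(cm,q))
E
```

```text
2.55 [ 0.1464  0.1    -0.3966 -0.0011 -1.074   0.3347] [ 0.4906 -0.1212  0.1983] [-1.5714 -0.0009  2.0514]
592
((496.1777648925781, -113.24549865722656), (13.98287296295166, 43.64849090576172), 29.152889251708984) 0.09842536577932191
knob [250.8932 189.8309]
zero [279.782 199.705]
ptr [251.4555 209.398 ]
```

View pics/w1.png

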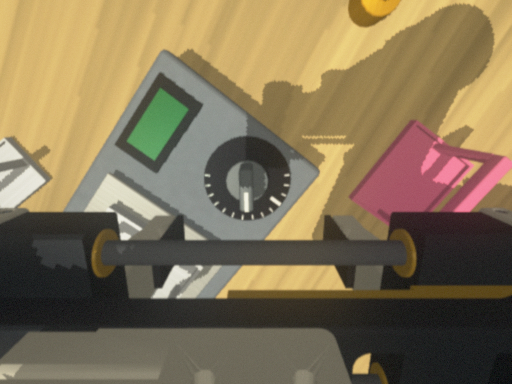

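```bash
python3 - <<'E'
from h import *
np.set_printoptions(precision=4,suppress=True)
for i in range(2):
    s=readout.get_state();print(s['t'],s['eef_pos'],s['ee_rot'],s['qd'])
    cm,p,d=grab('wrist','w2.png')
    W=cloud(cm,d);H=W[...,2]
    m=(H>.09)&(H<.105)&(np.hypot(W[...,0]-.492,W[...,1]+.117)<.04)
    K=W[m];print(cv2.minAreaRect((K[:,:2]*1000).astype(np.float32)),K[:,2].mean())
    m=(H>.045)&(H<.066);r=cv2.minAreaRect((W[m][:,:2]*1000).astype(np.float32));print('scale',r)
    print(cm['R'].T@cm['t'] if 0 else -np.array(cm['R']).T@cm['t'])
cm,p,d=grab('top','t2.png')
W=cloud(cm,d);H=W[...,2]
m=(H>.085)&(H<.105)&(np.hypot(W[...,0]-.492,W[...,1]+.117)<.04)
print(m.sum())
E
```

```text
2.6 [ 0.4917 -0.1205  0.1999] [-1.5736  0.0006  2.0524] [ 0.034  -0.0227  0.0297  0.0081 -0.0118 -0.0109]
((496.25103759765625, -113.33486938476562), (13.967884063720703, 43.30038070678711), 27.91144561767578) 0.09836721051319015
scale ((525.292724609375, -119.1807861328125), (462.8394775390625, 285.32476806640625), 60.40589141845703)
[ 0.5249 -0.184   0.3579]
2.65 [ 0.4925 -0.1197  0.2008] [-1.5752  0.0013  2.0537] [ 0.026  -0.0159  0.0132 -0.0005 -0.0033 -0.0018]
((496.1473693847656, -113.24439239501953), (13.354477882385254, 43.474273681640625), 27.71062660217285) 0.09848040266534638
scale ((526.2119750976562, -119.52890014648438), (462.289794921875, 286.1331481933594), 60.25368881225586)
[ 0.5254 -0.1832  0.3589]
0
```

```bash
python3 - <<'E'
from h import *
np.set_printoptions(precision=4,suppress=True)
z=dict(np.load('scene0.npz'));W=cloud(z,z['d']);H=W[...,2]
m=(H>.095)&(H<.105)&(np.hypot(W[...,0]-.492,W[...,1]+.117)<.04)
K=W[m];print(len(K),cv2.minAreaRect((K[:,:2]*1000).astype(np.float32)),K[:,2].mean())
m=(H>.16)&(H<.18)&(np.hypot(W[...,0]-.561,W[...,1]-.034)<.08)
K=W[m];print(len(K),cv2.minAreaRect((K[:,:2]*1000).astype(np.float32)),K[:,2].max())
m=(H>.164)&(H<.18)&(np.hypot(W[...,0]-.561,W[...,1]-.034)<.08)
K=W[m];print(len(K),cv2.minAreaRect((K[:,:2]*1000).astype(np.float32)),K[:,2].max())
for n in ['top','scene','w1']:
    z=dict(np.load(n+('0' if n!='w1' else '')+'.npz'));W=cloud(z,z['d'])
    m=np.abs(W[...,2])<.02; print(n,np.nanmedian(W[...,2][m]))
E
```

```text
58 ((496.5602722167969, -112.65039825439453), (15.251771926879883, 43.61138916015625), 29.902755737304688) 0.09862703417512328
317 ((565.996337890625, 38.740814208984375), (18.332168579101562, 114.08504486083984), 80.6697006225586) 0.17251762105019214
253 ((565.996337890625, 38.740814208984375), (18.332168579101562, 114.08504486083984), 80.6697006225586) 0.17251762105019214
top -0.0007265510600970359
scene 0.0008198994196975697
w1 4.449259901860912e-05
```

```bash
python3 - <<'E'
from h import *
np.set_printoptions(precision=4,suppress=True)
s=readout.get_state();print(s['t'],s['eef_pos'],s['ee_rot'],s['force'],s['moment'])
print(delta((.4963,-.1132,.2),np.radians(117.8)));print(delta((.4963,-.1132,.068),np.radians(117.8)))
E
```

```text
2.75 [ 0.493  -0.1188  0.2015] [-1.5766  0.0017  2.0555] [-0.4741 -0.2925  0.4959] [ 0.1054 -0.0453 -0.0408]
(array([ 0.0034,  0.0015, -0.0055]), array([ 0.3322, -0.027 , -0.099 ]))
(array([ 0.0036,  0.1335, -0.0047]), array([ 0.3322, -0.027 , -0.099 ]))
```

Call:
{"method": "play_rows", "body": {
  "increments": [
    {"linear": [0.0034, 0.03, -0.0055], "rotation": [0.3, 0, 0], "claw": 0.4},
    {"linear": [0.0034, 0.06, -0.0053], "rotation": [0.3, 0, 0], "claw": 0.4},
    {"linear": [0.0035, 0.09, -0.005], "rotation": [0.3, 0, 0], "claw": 0.4},
    {"linear": [0.0036, 0.11, -0.005], "rotation": [0.3, 0, 0], "claw": 0.4},
    {"linear": [0.0036, 0.12, -0.005], "rotation": [0.3, 0, 0], "claw": 0.4}
  ],
  "newtons": 15
}}

```text
t: 3.38
eef_pos: [0.4968, -0.1121, 0.0814]
ee_rot: [-1.572, 0.002, 2.057]
force: [-0.1, -0.5, 0.1]
width: 0.053
```

Call:
{"method": "play_rows", "body": {
  "increments": [
    {"linear": [0, 0, 0], "rotation": [0, 0, 0], "claw": 0.4}
  ]
}}

```text
t: 3.5
eef_pos: [0.4972, -0.1115, 0.0816]
ee_rot: [-1.572, 0.002, 2.058]
force: [-0.5, 0.7, 1.1]
width: 0.053
```

```bash
python3 - <<'E'
from h import *
np.set_printoptions(precision=4,suppress=True)
cm,p,d=grab('wrist','w3.png');grab('scene','s3.png')
s=readout.get_state();print(s['t'],s['eef_pos'],s['ee_rot'],s['force'],s['moment'],s['width'])
print(delta((.4963,-.1132,.068),np.radians(117.8)))
E
```

```text
3.6 [ 0.4977 -0.1117  0.0823] [-1.573   0.0026  2.0582] [0.2701 1.1541 0.6635] [0.083  0.033  0.0876] 0.05290217275023648
(array([-0.0006,  0.0143,  0.002 ]), array([ 0.1264,  0.1264, -0.1483]))
```

View pics/w3.png

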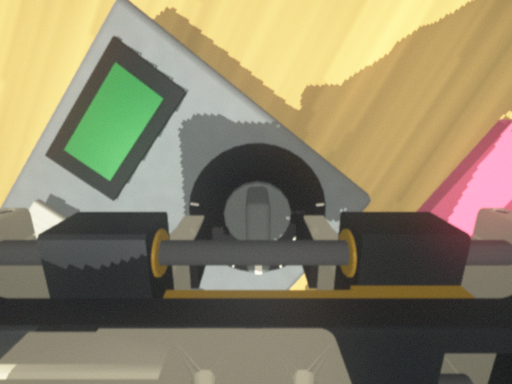

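View pics/s3.png

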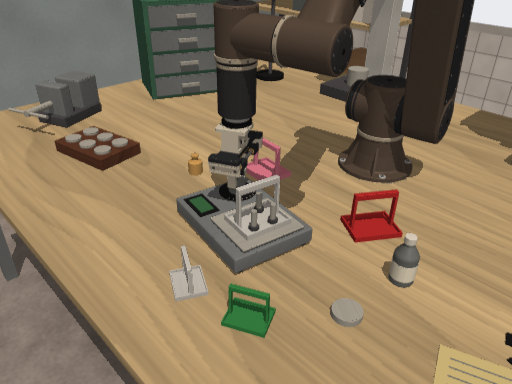

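Call:
{"method": "play_rows", "body": {
  "increments": [
    {"linear": [-0.0006, 0.007, 0.002], "rotation": [0, 0, 0], "claw": 0.4},
    {"linear": [-0.0006, 0.0143, 0.002], "rotation": [0, 0, 0], "claw": 0.4},
    {"linear": [-0.0006, 0.0143, 0.002], "rotation": [0, 0, 0], "claw": 0.7},
    {"linear": [-0.0006, 0.0143, 0.002], "rotation": [0, 0, 0], "claw": 1},
    {"linear": [-0.0006, 0.0143, 0.002], "rotation": [0, 0, 0], "claw": 1}
  ]
}}

```text
t: 4.22
eef_pos: [0.4964, -0.1132, 0.0681]
ee_rot: [-1.573, 0.003, 2.058]
force: [-0.1, -0.2, 0.1]
width: 0.0281
```

Call:
{"method": "play_rows", "body": {
  "increments": [
    {"linear": [0, 0, 0], "rotation": [0, 0, 0], "claw": 1},
    {"linear": [0, 0, 0], "rotation": [0, 0, 0], "claw": 1}
  ],
  "newtons": 20
}}

```text
t: 4.47
eef_pos: [0.4956, -0.1136, 0.0682]
ee_rot: [-1.572, 0.002, 2.058]
force: [-2.6, -2.7, 4.0]
width: 0.0139
```

```bash
python3 - <<'E'
from h import *
np.set_printoptions(precision=4,suppress=True)
s=readout.get_state();print(s['t'],s['q'],s['eef_pos'],s['ee_rot'],s['force'],s['moment'],s['width'])
print(delta((.4963,-.1132,.068),np.radians(170.2)))
E
```

```text
4.475 [ 0.1631  0.2516 -0.5579  0.0031 -0.7598  0.322 ] [ 0.4956 -0.1136  0.0682] [-1.5715  0.0025  2.0582] [-2.5514 -2.6735  4.0355] [-0.6676  1.1927 -0.0003] 0.013932031354826627
(array([ 0.    ,  0.0002, -0.0008]), array([ -0.0269, -52.275 ,  -0.15  ]))
```

Call:
{"method": "play_rows", "body": {
  "increments": [
    {"linear": [0, 0, 0], "rotation": [0, -9, 0], "claw": 1},
    {"linear": [0, 0, 0], "rotation": [0, -18, 0], "claw": 1},
    {"linear": [0, 0, 0], "rotation": [0, -27, 0], "claw": 1},
    {"linear": [0, 0, 0], "rotation": [0, -36, 0], "claw": 1},
    {"linear": [0, 0, 0], "rotation": [0, -45, 0], "claw": 1}
  ]
}}

```text
t: 5.1
eef_pos: [0.4956, -0.1135, 0.0682]
ee_rot: [-1.57, 0.002, 2.849]
force: [-0.3, -0.8, -0.1]
width: 0.014
```

```bash
python3 - <<'E'
from h import *
np.set_printoptions(precision=4,suppress=True)
s=readout.get_state();print(s['t'],s['q'],s['eef_pos'],s['ee_rot'],s['force'],s['moment'],s['width'])
print(delta((.4960,-.1134,.068),np.radians(170.2)))
E
```

```text
5.1 [ 0.1632  0.2515 -0.5579  0.0028 -0.7598  1.1125] [ 0.4956 -0.1135  0.0682] [-1.5698  0.0024  2.8486] [-0.272  -0.847  -0.0753] [ 0.0146  0.1684 -0.0564] 0.013997233301530796
(array([-0.0003,  0.0002, -0.0002]), array([-0.0658, -6.9897, -0.132 ]))
```

Call:
{"method": "play_rows", "body": {
  "increments": [
    {"linear": [0, 0, 0], "rotation": [0, -5, 0], "claw": 1},
    {"linear": [0, 0, 0], "rotation": [0, -7, 0], "claw": 1},
    {"linear": [0, 0, 0], "rotation": [0, -7, 0], "claw": 1}
  ]
}}

```text
t: 5.48
eef_pos: [0.4956, -0.1135, 0.0682]
ee_rot: [-1.57, 0.002, 2.97]
force: [-0.3, 0.5, -0.0]
width: 0.0141
```

```bash
python3 - <<'E'
from h import *
np.set_printoptions(precision=4,suppress=True)
s=readout.get_state();print(s['t'],s['eef_pos'],s['ee_rot'],np.degrees(s['ee_rot'][2]),s['force'],s['moment'],s['width'])
E
```

```text
5.475 [ 0.4956 -0.1135  0.0682] [-1.5695  0.0023  2.9696] 170.14545548357566 [-0.2567  0.4817 -0.0197] [ 0.0241  0.1768 -0.0149] 0.014089318554943999
```

Now open and retreat upward to check the reading.

Call:
{"method": "play_rows", "body": {
  "increments": [
    {"linear": [0, 0, 0], "rotation": [0, 0, 0], "claw": 0.6},
    {"linear": [0, 0, 0], "rotation": [0, 0, 0], "claw": 0.4},
    {"linear": [0, -0.03, 0], "rotation": [0, 0, 0], "claw": 0.4},
    {"linear": [0, -0.075, 0], "rotation": [0, 0, 0], "claw": 0.4},
    {"linear": [0, -0.13, 0], "rotation": [0, 0, 0], "claw": 0.2}
  ]
}}

```text
t: 6.1
eef_pos: [0.4947, -0.1133, 0.199]
ee_rot: [-1.569, 0.0, 2.969]
force: [1.4, 0.7, -0.3]
width: 0.0576
```

Call:
{"method": "play_rows", "body": {
  "increments": [
    {"linear": [0, 0, 0], "rotation": [0, 0, 0], "claw": 0},
    {"linear": [0, 0, 0], "rotation": [0, 0, 0], "claw": 0}
  ]
}}

```text
t: 6.35
eef_pos: [0.4945, -0.1132, 0.1989]
ee_rot: [-1.57, 0.001, 2.969]
force: [0.1, -0.2, -1.1]
width: 0.0768
```

```bash
cat > m.py <<'E'
from h import *
import sys
np.set_printoptions(precision=4,suppress=True)
s=readout.get_state();print(s['t'],s['eef_pos'],s['ee_rot'],s['qd'])
n=sys.argv[1]
cm,p,d=grab('wrist',n+'.png')
np.savez(n+'.npz',p=p,d=d,**{k:np.array(v) for k,v in cm.items()})
W=cloud(cm,d);H=W[...,2]
m=(H>.09)&(H<.105)&(np.hypot(W[...,0]-.496,W[...,1]+.113)<.04)
K=W[m];print('knob',len(K),cv2.minAreaRect((K[:,:2]*1000).astype(np.float32)),K[:,2].mean())
g=p.min(2)
c=proj(cm,(.496,-.1132,.055)).astype(int)
q=p[max(c[1]-75,0):c[1]+75,c[0]-90:c[0]+90]
cv2.imwrite('pics/'+n+'z.png',cv2.resize(q,None,fx=4,fy=4,interpolation=cv2.INTER_CUBIC))
print('crop origin',c[0]-90,max(c[1]-75,0))
E
python3 m.py w4
```

```text
6.35 [ 0.4945 -0.1132  0.1989] [-1.5696  0.0008  2.9686] [-0.0007  0.0233 -0.0224 -0.0036  0.0033  0.0011]
knob 601 ((496.1385498046875, -113.26542663574219), (13.182494163513184, 43.72608947753906), 79.90038299560547) 0.09845378677494243
crop origin 163 100
```

View pics/w4z.png

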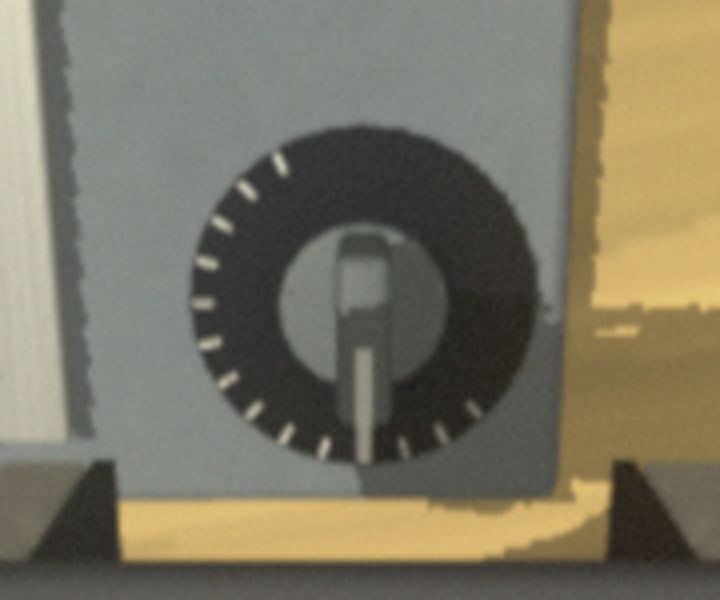

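```bash
python3 - <<'E'
from h import *
np.set_printoptions(precision=4,suppress=True)
print(delta((.50,.038,.25),np.radians(170.8)))
E
```

```text
(array([ 0.0202, -0.0521, -0.1499]), array([-0.0949, -0.7079,  0.0401]))
```

Call:
{"method": "play_rows", "body": {
  "increments": [
    {"linear": [0, -0.045, 0], "rotation": [0, 0, 0], "claw": 0},
    {"linear": [0.005, -0.052, -0.04], "rotation": [0, 0, 0], "claw": 0},
    {"linear": [0.01, -0.052, -0.085], "rotation": [0, -0.3, 0], "claw": 0},
    {"linear": [0.016, -0.052, -0.13], "rotation": [0, -0.7, 0], "claw": 0},
    {"linear": [0.02, -0.052, -0.15], "rotation": [0, -0.7, 0], "claw": 0}
  ]
}}

```text
t: 7.02
eef_pos: [0.4997, 0.0398, 0.2483]
ee_rot: [-1.568, -0.003, 2.982]
force: [-0.8, -0.4, 0.0]
width: 0.0876
```

Call:
{"method": "play_rows", "body": {
  "increments": [
    {"linear": [0, 0, 0], "rotation": [0, 0, 0], "claw": 0},
    {"linear": [0, 0, 0], "rotation": [0, 0, 0], "claw": 0}
  ]
}}

```text
t: 7.28
eef_pos: [0.4992, 0.0394, 0.2472]
ee_rot: [-1.567, -0.005, 2.983]
force: [0.0, 0.3, 0.2]
width: 0.0878
```

```bash
python3 - <<'E'
from h import *
np.set_printoptions(precision=4,suppress=True)
grab('wrist')
s=readout.get_state();print(s['t'],s['eef_pos'],s['ee_rot'],s['qd'])
cm,p,d=grab('wrist','w5.png')
W=cloud(cm,d);H=W[...,2]
m=(H>.16)&(H<.18)&(np.hypot(W[...,0]-.5657,W[...,1]-.038)<.08)
K=W[m];print('bar',len(K),cv2.minAreaRect((K[:,:2]*1000).astype(np.float32)),K[:,2].mean())
m=(H>.105)&(H<.125)&(np.hypot(W[...,0]-.5657,W[...,1]-.038)<.08)
n,l,st,c=cv2.connectedComponentsWithStats(m.astype(np.uint8))
for i in range(1,n):
    if st[i,4]>20:
        q=W[l==i].mean(0);r=q[:2]-[.5657,.038];a=np.radians(-9.2);print(st[i,4],q,'carrier xy',Rn.from_euler('z',-a).apply([*r,0])[:2])
E
```

```text
7.325 [0.4994 0.0392 0.2475] [-1.5669 -0.0043  2.9819] [-0.0093 -0.0058  0.0059  0.0006 -0.0022 -0.0016]
bar 2244 ((565.1220703125, 38.281341552734375), (13.572461128234863, 113.23643493652344), 80.80764770507812) 0.16977185055084035
170 [0.5975 0.0588 0.1173] carrier xy [0.0281 0.0256]
148 [0.5381 0.0134 0.1172] carrier xy [-0.0233 -0.0287]
154 [0.5465 0.0681 0.1171] carrier xy [-0.0238  0.0267]
```

View pics/w5.png

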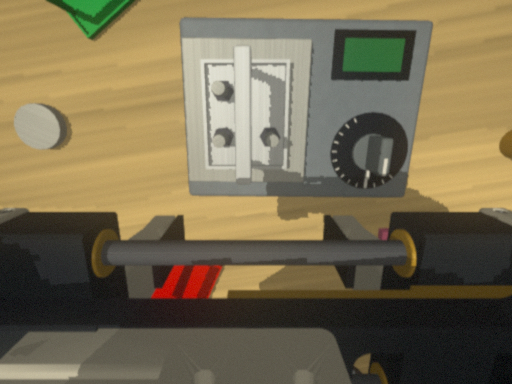

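```bash
python3 - <<'E'
from h import *
p=cv2.imread('pics/w5.png')[100:205,315:440]
cv2.imwrite('pics/w5z.png',cv2.resize(p,None,fx=5.7,fy=5.7,interpolation=cv2.INTER_CUBIC))
cm,p,d=grab('top','t5.png');q=p[180:255,265:345]
cv2.imwrite('pics/t5z.png',cv2.resize(q,None,fx=7,fy=7,interpolation=cv2.INTER_CUBIC))
E
```

```text
(no output)
```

View pics/w5z.png

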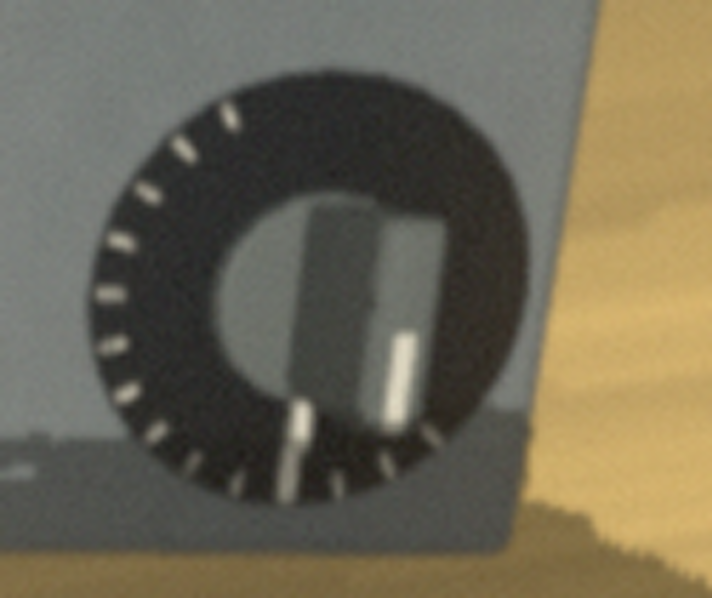

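View pics/t5z.png

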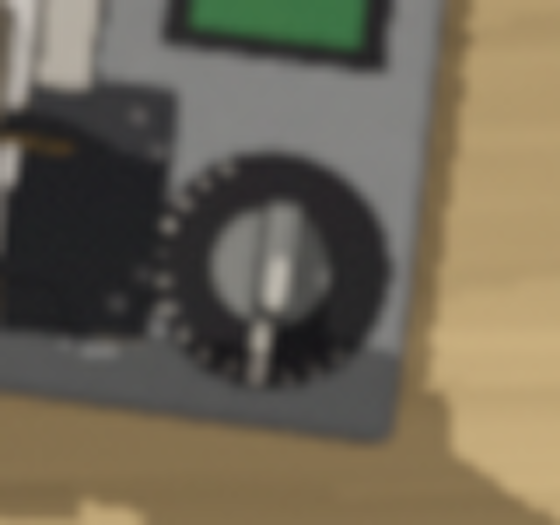

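```bash
python3 - <<'E'
from h import *
np.set_printoptions(precision=4,suppress=True)
print(readout.get_state()['t'],delta((.5621,.0388,.2),np.radians(170.8)),delta((.5621,.0388,.143),np.radians(170.8)))
E
```

```text
7.425 (array([-0.0619,  0.0477, -0.01  ]), array([-0.1942,  0.0119,  0.2008])) (array([-0.0621,  0.1047, -0.0101]), array([-0.1942,  0.0119,  0.2008]))
```

Call:
{"method": "play_rows", "body": {
  "increments": [
    {"linear": [-0.032, 0.01, -0.005], "rotation": [-0.2, 0, 0.2], "claw": 0},
    {"linear": [-0.062, 0.025, -0.01], "rotation": [-0.2, 0, 0.2], "claw": 0.2},
    {"linear": [-0.062, 0.045, -0.01], "rotation": [-0.2, 0, 0.2], "claw": 0.3},
    {"linear": [-0.062, 0.06, -0.01], "rotation": [-0.2, 0, 0.2], "claw": 0.3},
    {"linear": [-0.062, 0.065, -0.01], "rotation": [-0.2, 0, 0.2], "claw": 0.3}
  ]
}}

```text
t: 8.05
eef_pos: [0.5615, 0.0382, 0.1819]
ee_rot: [-1.57, -0.001, 2.981]
force: [-0.0, -0.2, 0.4]
width: 0.0617
```

Call:
{"method": "play_rows", "body": {
  "increments": [
    {"linear": [0, 0, 0], "rotation": [0, 0, 0], "claw": 0.3},
    {"linear": [0, 0, 0], "rotation": [0, 0, 0], "claw": 0.3}
  ]
}}

```text
t: 8.3
eef_pos: [0.5618, 0.0383, 0.1828]
ee_rot: [-1.571, 0.0, 2.981]
force: [0.9, 1.0, 0.3]
width: 0.0617
```

```bash
python3 - <<'E'
from h import *
np.set_printoptions(precision=4,suppress=True)
s=readout.get_state();print(s['t'],s['eef_pos'],s['ee_rot'],s['qd'],s['width'])
grab('wrist','w6.png')
print(delta((.5621,.0388,.143),np.radians(170.8)))
E
```

```text
8.3 [0.5618 0.0383 0.1828] [-1.5707  0.      2.9809] [ 0.0024 -0.0006  0.0031  0.0014  0.0004  0.0001] 0.06166006633111351
(array([-0.0002,  0.0398, -0.0005]), array([ 0.0011, -0.0029, -0.0065]))
```

View pics/w6.png

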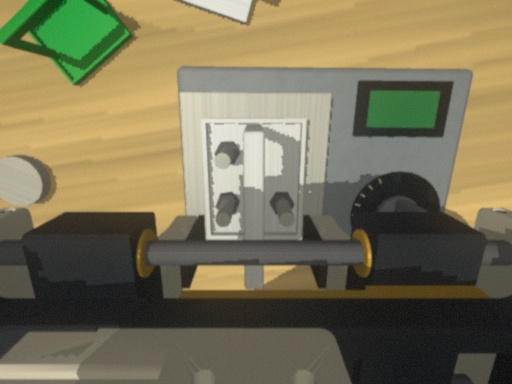

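Call:
{"method": "play_rows", "body": {
  "increments": [
    {"linear": [0, 0.012, -0.0003], "rotation": [0, 0, 0], "claw": 0.3},
    {"linear": [0, 0.025, -0.0003], "rotation": [0, 0, 0], "claw": 0.3},
    {"linear": [0, 0.036, -0.0003], "rotation": [0, 0, 0], "claw": 0.4},
    {"linear": [0, 0.04, -0.0003], "rotation": [0, 0, 0], "claw": 0.5},
    {"linear": [0, 0.04, -0.0003], "rotation": [0, 0, 0], "claw": 0.65}
  ],
  "newtons": 12
}}

```text
t: 8.98
eef_pos: [0.5617, 0.0386, 0.1423]
ee_rot: [-1.57, -0.001, 2.981]
force: [0.1, -0.8, 0.1]
width: 0.0393
```

```bash
python3 - <<'E'
from h import *
np.set_printoptions(precision=4,suppress=True)
s=readout.get_state();print(s['t'],s['eef_pos'],s['ee_rot'],s['qd'],s['width'],s['force'])
print(delta((.5621,.0385,.143),np.radians(170.8)))
E
```

```text
8.975 [0.5617 0.0386 0.1423] [-1.5702 -0.0007  2.981 ] [ 0.0015 -0.0104  0.01    0.004  -0.0042 -0.0002] 0.03932398148071658 [ 0.0529 -0.8437  0.0537]
(array([-0.0004, -0.0007,  0.    ]), array([-0.0315,  0.0002,  0.0384]))
```

Call:
{"method": "play_rows", "body": {
  "increments": [
    {"linear": [0, -0.0005, 0], "rotation": [0, 0, 0], "claw": 0.75},
    {"linear": [0, -0.0005, 0], "rotation": [0, 0, 0], "claw": 0.8},
    {"linear": [0, -0.0005, 0], "rotation": [0, 0, 0], "claw": 0.84},
    {"linear": [0, -0.0005, 0], "rotation": [0, 0, 0], "claw": 1},
    {"linear": [0, -0.0005, 0], "rotation": [0, 0, 0], "claw": 1}
  ]
}}

```text
t: 9.6
eef_pos: [0.5617, 0.0383, 0.143]
ee_rot: [-1.57, -0.001, 2.981]
force: [0.4, -1.7, 1.0]
width: 0.0142
```

Call:
{"method": "play_rows", "body": {
  "increments": [
    {"linear": [0, 0, 0], "rotation": [0, 0, 0], "claw": 1},
    {"linear": [0, 0, 0], "rotation": [0, 0, 0], "claw": 1},
    {"linear": [0, 0, 0], "rotation": [0, 0, 0], "claw": 1}
  ],
  "newtons": 40
}}

```text
t: 9.98
eef_pos: [0.5618, 0.0383, 0.143]
ee_rot: [-1.57, -0.001, 2.981]
force: [0.2, -1.9, 0.8]
width: 0.0137
```

```bash
python3 - <<'E'
from h import *
np.set_printoptions(precision=4,suppress=True)
s=readout.get_state();print(s['t'],s['eef_pos'],s['ee_rot'],s['qd'],s['width'],s['force'],s['moment'])
grab('scene','s7.png')
E
```

```text
9.975 [0.5618 0.0383 0.143 ] [-1.5699 -0.0005  2.981 ] [-0.0005  0.0004 -0.0003 -0.0001  0.0004  0.0009] 0.01367455249815367 [ 0.2074 -1.8864  0.8047] [-0.52   -0.0329  0.0334]
```

View pics/s7.png

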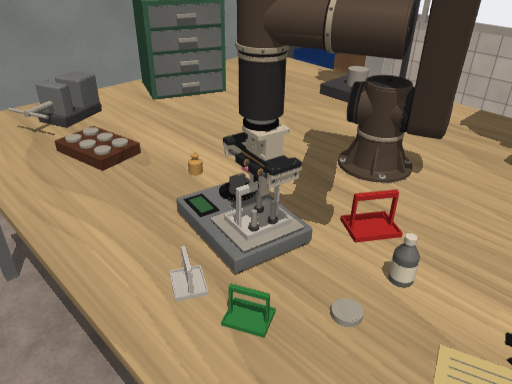

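Call:
{"method": "play_rows", "body": {
  "increments": [
    {"linear": [0, -0.001, 0], "rotation": [0, 0, 0], "claw": 1},
    {"linear": [0, -0.003, 0], "rotation": [0, 0, 0], "claw": 1},
    {"linear": [0, -0.005, 0], "rotation": [0, 0, 0], "claw": 1},
    {"linear": [0, -0.007, 0], "rotation": [0, 0, 0], "claw": 1},
    {"linear": [0, -0.008, 0], "rotation": [0, 0, 0], "claw": 1}
  ]
}}

```text
t: 10.65
eef_pos: [0.5618, 0.0383, 0.1511]
ee_rot: [-1.57, -0.0, 2.981]
force: [-0.6, 0.1, -4.7]
width: 0.0136
```

```bash
cat > l.py <<'E'
from h import *
import sys
np.set_printoptions(precision=4,suppress=True)
s=readout.get_state();print(s['t'],s['eef_pos'],s['ee_rot'],s['width'],s['force'],s['moment'])
cm,p,d=grab('scene','s%s.png'%sys.argv[1]);q=p[80:280,150:330]
cv2.imwrite('pics/s%sz.png'%sys.argv[1],cv2.resize(q,None,fx=3,fy=3,interpolation=cv2.INTER_CUBIC))
E
python3 l.py 8
```

```text
10.65 [0.5618 0.0383 0.1511] [-1.57   -0.0004  2.981 ] 0.013571982440923969 [-0.5847  0.1381 -4.7296] [0.0312 0.065  0.0096]
```

View pics/s8z.png

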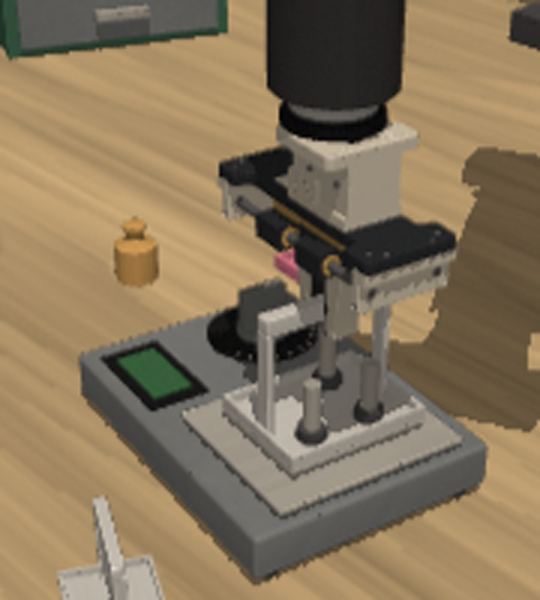

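Call:
{"method": "play_rows", "body": {
  "increments": [
    {"linear": [0, -0.003, 0], "rotation": [0, 0, 0], "claw": 1},
    {"linear": [0, -0.008, 0], "rotation": [0, 0, 0], "claw": 1},
    {"linear": [0, -0.014, 0], "rotation": [0, 0, 0], "claw": 1},
    {"linear": [0, -0.021, 0], "rotation": [0, 0, 0], "claw": 1},
    {"linear": [0, -0.028, 0], "rotation": [0, 0, 0], "claw": 1}
  ]
}}

```text
t: 11.32
eef_pos: [0.5619, 0.0383, 0.1798]
ee_rot: [-1.57, -0.0, 2.981]
force: [0.6, -0.1, -4.4]
width: 0.0136
```

Call:
{"method": "play_rows", "body": {
  "increments": [
    {"linear": [0, -0.007, 0], "rotation": [0, 0, 0], "claw": 1},
    {"linear": [0, -0.014, 0], "rotation": [0, 0, 0], "claw": 1},
    {"linear": [0, -0.021, 0], "rotation": [0, 0, 0], "claw": 1},
    {"linear": [0, -0.028, 0], "rotation": [0, 0, 0], "claw": 1},
    {"linear": [0, -0.034, 0], "rotation": [0, 0, 0], "claw": 1}
  ]
}}

```text
t: 11.95
eef_pos: [0.562, 0.0384, 0.2144]
ee_rot: [-1.57, 0.0, 2.981]
force: [0.8, 0.2, -4.4]
width: 0.0136
```

```bash
python3 l.py 9
```

```text
11.95 [0.562  0.0384 0.2144] [-1.5703  0.0002  2.981 ] 0.01358239194304114 [ 0.7615  0.1666 -4.4233] [-0.0315  0.0453 -0.0051]
```

View pics/s9z.png

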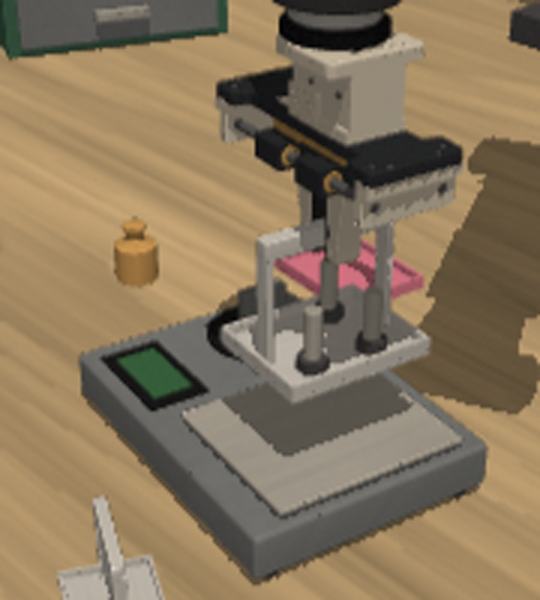

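Call:
{"method": "play_rows", "body": {
  "increments": [
    {"linear": [0, -0.007, 0], "rotation": [0, 0, 0], "claw": 1},
    {"linear": [0, -0.014, 0], "rotation": [0, 0, 0], "claw": 1},
    {"linear": [0, -0.021, 0], "rotation": [0, 0, 0], "claw": 1},
    {"linear": [0, -0.026, 0], "rotation": [0, 0, 0], "claw": 1},
    {"linear": [0, -0.029, 0], "rotation": [0, 0, 0], "claw": 1}
  ]
}}

```text
t: 12.62
eef_pos: [0.5624, 0.0385, 0.2445]
ee_rot: [-1.571, 0.001, 2.981]
force: [-0.3, -0.2, -4.8]
width: 0.0136
```

Call:
{"method": "play_rows", "body": {
  "increments": [
    {"linear": [0, 0, 0], "rotation": [0, 0, 0], "claw": 1},
    {"linear": [0, 0, 0], "rotation": [0, 0, 0], "claw": 1},
    {"linear": [0, 0, 0], "rotation": [0, 0, 0], "claw": 1},
    {"linear": [0, 0, 0], "rotation": [0, 0, 0], "claw": 1}
  ]
}}

```text
t: 13.12
eef_pos: [0.5623, 0.0385, 0.2444]
ee_rot: [-1.571, 0.001, 2.981]
force: [-0.5, -0.3, -4.3]
width: 0.0138
```

```bash
python3 l.py 10; python3 - <<'E'
from h import *
np.set_printoptions(precision=4,suppress=True)
print(readout.get_state()['qd'])
cm,p,d=grab('scene');W=cloud(cm,d);H=W[...,2]
near=np.hypot(W[...,0]-.5657,W[...,1]-.038)<.09
# bar top tilt and rim tilt via plane fit
for lo,hi in [(.255,.28),(.155,.180)]:
    K=W[near&(H>lo)&(H<hi)];print(len(K),K.min(0),K.max(0))
cm,p,d=grab('top','t10.png');q=p[140:260,205:345];cv2.imwrite('pics/t10z.png',cv2.resize(q,None,fx=5,fy=5,interpolation=cv2.INTER_CUBIC))
cm,p,d=grab('wrist','w10.png');W=cloud(cm,d);H=W[...,2]
m=(H>.172)&(H<.18)&(np.hypot(W[...,0]-.5657,W[...,1]-.038)<.09)
K=W[m];A=np.c_[K[:,:2]-K[:,:2].mean(0),np.ones(len(K))];print('rim plane',len(K),np.linalg.lstsq(A,K[:,2],rcond=None)[0])
E
```

```text
13.125 [0.5623 0.0385 0.2444] [-1.5707  0.0011  2.9811] 0.013832716697452533 [-0.495  -0.3179 -4.278 ] [0.0148 0.0181 0.0028]
[-0.0009  0.0007 -0.0003 -0.0006  0.0004  0.001 ]
420 [0.5115 0.0138 0.2551] [0.6237 0.0655 0.2799]
1259 [ 0.4976 -0.0213  0.163 ] [0.6369 0.0983 0.18  ]
rim plane 2192 [0.0014 0.0017 0.1773]
```

View pics/s10z.png

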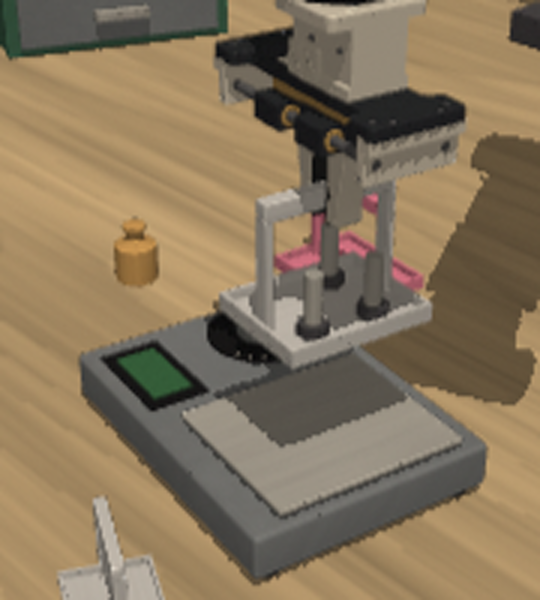

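View pics/w10.png

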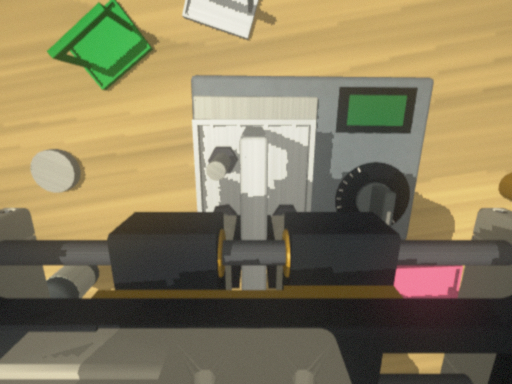

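View pics/t10z.png

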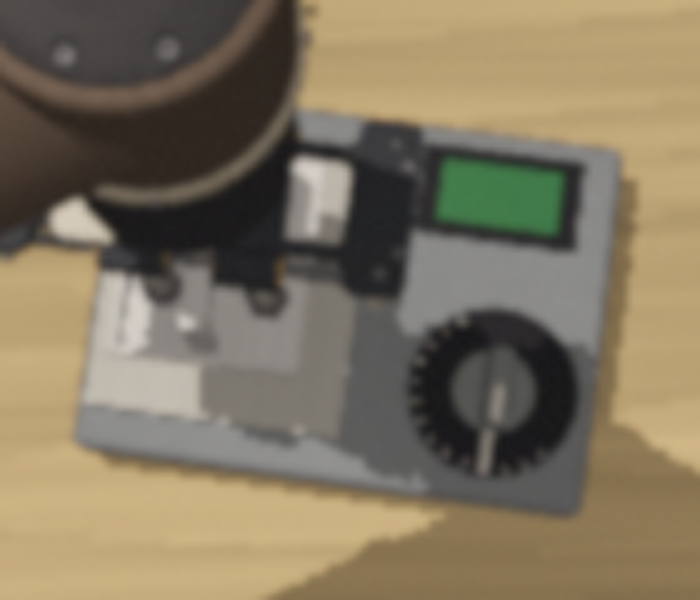

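```bash
python3 - <<'E'
from h import *
print(job.job_done()); s=readout.get_state();print(s['t'],s['eef_pos'],s['width'],s['force'])
E
```

```text
the job is handed in; nothing more can be done
None
the job is handed in; nothing more can be done
```

I turned the tare knob to zero with the loaded carrier still on the platform. I then lifted the carrier by its bar and handed in while holding it in the air, at about 13.4 s.

- **Knob:** I turned it about 52° counterclockwise. After I let go, the pointer lay on the zero mark to within about 0.5°. By the depth measurement the knob sat at −10.1° against −9.8° for the scale. It still read zero in the last top picture.
- **Carrier:** It hangs about 101 mm above the platform, gripped at 40 N. A plane fitted to the tray points seen by the wrist camera was tilted about 0.1°. All the joints were still.
- **Bolts:** All three stood upright in the last scene picture, and none of the other things on the bench was touched.
- **Disagreement:** The top camera placed things about 4–5 mm away from where the wrist and scene cameras did. I used the wrist and scene values, and both grips came out centred.
- **Not checked:** I have no reading from after hand-in, because the station accepted nothing more.

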